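Gauge the bearing blocks and sort out the bad one

ROBOT

A 7-joint arm with a two-finger parallel gripper is mounted at the origin on the work surface. World frame = base frame: x ahead of the robot, y to its left, z up, the work surface at z = 0. Lengths are in m, angles in rad, forces in N, time in s.
With the tool pointing down it reaches from about 0.425 to 0.875 m from the base axis. Payload 4.7 kg.
Tool frame: the origin (TCP) lies at the very end of the fingers, on their centre line; the grasp point (between the pads) lies 19 mm behind it; z points along the fingers, y is the direction in which the jaws open and shut (so a half turn about z gives the same grasp; the last joint's range is limited). The gripper opens to 87 mm and grips with 3 to 60 N. Pads are 19 mm wide; open, the fingers measure 117 mm over their backs; the gripper's body (75 mm by 190 mm) begins 51 mm behind the grasp point.
Start: joints at [-1.223, 0.321, -0.07, 1.45, 0.023, 1.371, -0.057], TCP at [0.213, 0.614, 0.223] pointing down, gripper open.
Joint ranges: [-2.86, 2.86], [-0.3, 2.09], [-1.38, 1.24], [0.06, 2.45], [-1.56, 4.7], [0.09, 2.05], [-2.69, 2.69]. Speed limits (rad/s): [2.57, 2.57, 3.14, 3.14, 3.14, 3.14, 3.14].

INTERFACE

Orientations are given as a rotation vector (axis times angle).
In Python, from bench import ctrl, get_image, camera_info gives the robot as it stands.
- The arm moves only by the tool carry_out, never from a script. Its argument "commands" is a list of rows, each an object of numbers: "tx", "ty", "tz": the shift along the tool's x, y, z in m; "rx", "ry", "rz": the turn, a rotation vector about the tool's x, y, z in rad; "jaw": the opening, from 0 (shut) to 1 (fully open). In form: [{"tx": .., "ty": .., "tz": .., "rx": .., "ry": .., "rz": .., "jaw": ..}, ...]. A call has 1 to 12 rows; each row is the pose to reach, as a shift and turn from the pose commanded when the call began, along the tool's axes at that moment; what a row does not reach only later rows make up. A row lasts 1/8 s, in which the tool goes at most 62.5 mm and 10.7 degrees, less where a joint would pass 70% of its speed; a pose out of reach is approached as far as the arm can. A call with a gripper value outside its range is refused whole. The fingers move at their own pace and stop on an object; "grip_force" is the grip in N (left out, the last holds). Time passes only in rows, so rows that repeat a pose let the fingers close. It gives the time, the measured TCP pose, the force and the opening at its end, in the units of the state.
- ctrl.get_state(): the state, without advancing time (a new reading comes with each control period).
- get_image(name): name is "scene" or "top" or "wrist"; returns the picture (400x640x3 uint8, red, green, blue); there is no depth.
- camera_info(name): a dict with "intrinsics" (3x3 intrinsics, pixels), "R" (3x3) and "t" (3): a world point X has camera coordinates R X + t. Camera axes: x right, y down, z forward; pixel columns grow to the right and rows downward; lengths in m; the calibration is good to about 2 mm. A picture is of the moment at which its call begins: read the wrist's pose just before it. camera_info takes no time and is no camera call; for the wrist camera it gives the pose at the moment of the call.
- ctrl.close_job(): hands the job in, once; it reports no verdict.
The state is a dict: "time": time; "joint_positions": joint angles; "qd": joint speeds; "joint_torque": joint torques, N m; "position": TCP position; "tool_rot": TCP orientation; "ft_force": force on the tool from outside, world axes, zero at the start; "torque": the same for the moment, N m; "grip_width": opening from 0.0 (shut) to 1.0 (fully open).
Only numpy, scipy, OpenCV 4.12 (cv2) and the standard library are available. Lean on these libraries where they do the work, as an engineer would, in place of code of your own. Each camera call takes 0.05 s, during which the arm holds its last target.

TASK

Take the plug gauge from its stand and try it gently, without forcing it, in the bore of each of the three brass bearing blocks in the rack, from the robot's left to its right, each time pressing it lightly until its collar sits down on the block or the pin comes up against a stop. Then put the gauge back fully home in its stand and set the block that the gauge would not fully enter upright on the floor of the grey reject tray, without dropping it. The good blocks stay in their bays, and the other things on the table are left alone.

Things in the scene. Friction and masses are not known exactly. Their poses are not given: they have to be found in the camera images.
- gauge_mid (a point): Centre, half-way up, of the loose plug gauge, 78 mm tall, 90 g; z runs up along it, x and y are square to the handle's flats. It starts upright and home in its stand. From the bottom: round steel pin 12 mm in diameter, 24 mm long; round collar 26 mm in diameter, 4 mm thick; square handle 16 x 16 mm, 50 mm tall (from 11 mm below to 39 mm above this point).
- gauge_tip (a point): Centre of the flat lower end of the gauge's pin, 39 mm below gauge_mid along the gauge; its edge has a 1.3 mm chamfer.
- stand: Fixed wooden gauge stand, 70 x 70 mm, 30 mm high, with one upright hole of 16 mm through its middle; origin under its centre.
- stand_mouth (a point): Centre of the mouth of the stand's hole, at the stand's top, 30 mm above the table. With the gauge home its collar rests on the stand's top.
- rack: Fixed wooden rack, 85 mm (its x) by 275 mm (its y), with three shallow bays in a row along its y axis; origin under its centre. The floor of the bays is 10 mm above the table, their rims stand 4 mm above that floor.
- tray: Fixed open grey plastic reject tray, 120 x 120 mm outside, 22 mm high, walls 4 mm; origin under its centre; inner floor 4 mm above the table.
- bay1 (a point): Centre of the floor of the left bay of the rack (left is the robot's left, +y); a bay is 40 mm (rack x) by 58 mm (rack y), so a block has about 3 mm of play in it; bays are 87 mm apart.
- bay2 (a point): Centre of the floor of the middle bay of the rack (left is the robot's left, +y); a bay is 40 mm (rack x) by 58 mm (rack y), so a block has about 3 mm of play in it; bays are 87 mm apart.
- bay3 (a point): Centre of the floor of the right bay of the rack (left is the robot's left, +y); a bay is 40 mm (rack x) by 58 mm (rack y), so a block has about 3 mm of play in it; bays are 87 mm apart.
- block_a_mid (a point): Centre, half-way up, of a loose brass bearing block, 0.2 kg, one of three alike outside: body 34 x 34 mm, 28 mm tall, foot 6 mm tall and 52 mm long along its y; grip it above the foot. Upright bore in the middle, 13.6 mm at the mouth: so down to 25.5 mm in a good block (gauge goes home, collar on top), narrowing at 10 mm to 9 mm in a bad one (pin stops). One is bad. Starts in a bay.
- block_b_mid (a point): Centre, half-way up, of a loose brass bearing block, 0.2 kg, one of three alike outside: body 34 x 34 mm, 28 mm tall, foot 6 mm tall and 52 mm long along its y; grip it above the foot. Upright bore in the middle, 13.6 mm at the mouth: so down to 25.5 mm in a good block (gauge goes home, collar on top), narrowing at 10 mm to 9 mm in a bad one (pin stops). One is bad. Starts in a bay.
- block_c_mid (a point): Centre, half-way up, of a loose brass bearing block, 0.2 kg, one of three alike outside: body 34 x 34 mm, 28 mm tall, foot 6 mm tall and 52 mm long along its y; grip it above the foot. Upright bore in the middle, 13.6 mm at the mouth: so down to 25.5 mm in a good block (gauge goes home, collar on top), narrowing at 10 mm to 9 mm in a bad one (pin stops). One is bad. Starts in a bay.
- paint1: Bystander, loose: small glass paint jar; origin under its centre.
- paint2: Bystander, loose: small red-brown paint jar; origin under its centre.
- driver: Bystander, loose: screwdriver, lying; origin under its centre (as it lies).
- mug: Bystander, loose: white mug; origin under its centre.
- glue: Bystander, loose: white glue bottle; origin under its centre.
- tin: Bystander, loose: small paint tin; origin under its centre.
- paintbrush: Bystander, loose: paint brush, lying; origin under its centre (as it lies).
- wagon: Bystander, loose: model goods wagon; origin under its centre.
There are look-alikes about, which are no part of the job. Leave any blue look-alike of the part that bears block_b_mid alone. What is shaped like the part that bears block_a_mid but turquoise is not meant.

How it is judged:
On the way, in this order (a step that is already met when the one before it is completed fails the run):
1. the gauge is tried in the block in the left bay: collar down on it (within 3 mm), or, in the bad block, pin at least 7.5 mm in and pressed against the stop with more than 1.5 N (((horizontal distance between block_a_mid and bay1 below 0.02 m and horizontal distance between gauge_tip and block_a_mid below 0.004 m and z of gauge_tip in the frame of block_a_mid below -0.007 m) or (horizontal distance between block_b_mid and bay1 below 0.02 m and horizontal distance between gauge_tip and block_b_mid below 0.004 m and z of gauge_tip in the frame of block_b_mid below 0.0065 m and contact force between gauge and block_b above 1.5 N) or (horizontal distance between block_c_mid and bay1 below 0.02 m and horizontal distance between gauge_tip and block_c_mid below 0.004 m and z of gauge_tip in the frame of block_c_mid below -0.007 m))), for 0.1 s.
2. the gauge is tried in the block in the middle bay: collar down on it (within 3 mm), or, in the bad block, pin at least 7.5 mm in and pressed against the stop with more than 1.5 N (((horizontal distance between block_a_mid and bay2 below 0.02 m and horizontal distance between gauge_tip and block_a_mid below 0.004 m and z of gauge_tip in the frame of block_a_mid below -0.007 m) or (horizontal distance between block_b_mid and bay2 below 0.02 m and horizontal distance between gauge_tip and block_b_mid below 0.004 m and z of gauge_tip in the frame of block_b_mid below 0.0065 m and contact force between gauge and block_b above 1.5 N) or (horizontal distance between block_c_mid and bay2 below 0.02 m and horizontal distance between gauge_tip and block_c_mid below 0.004 m and z of gauge_tip in the frame of block_c_mid below -0.007 m))), for 0.1 s.
3. the gauge is tried in the block in the right bay: collar down on it (within 3 mm), or, in the bad block, pin at least 7.5 mm in and pressed against the stop with more than 1.5 N (((horizontal distance between block_a_mid and bay3 below 0.02 m and horizontal distance between gauge_tip and block_a_mid below 0.004 m and z of gauge_tip in the frame of block_a_mid below -0.007 m) or (horizontal distance between block_b_mid and bay3 below 0.02 m and horizontal distance between gauge_tip and block_b_mid below 0.004 m and z of gauge_tip in the frame of block_b_mid below 0.0065 m and contact force between gauge and block_b above 1.5 N) or (horizontal distance between block_c_mid and bay3 below 0.02 m and horizontal distance between gauge_tip and block_c_mid below 0.004 m and z of gauge_tip in the frame of block_c_mid below -0.007 m))), for 0.1 s.
At the end, for the whole second after the job is handed in: The bad block stands upright at rest on the reject tray's floor, its middle within 45 mm of the tray's middle along both sides; both good blocks sit flat in bays (within 15 mm of a bay's middle); the gauge stands upright in its stand, collar within 3 mm of its top (x of block_b_mid in the frame of tray between -0.045 and 0.045 m and y of block_b_mid in the frame of tray between -0.045 and 0.045 m and z of block_b_mid in the frame of tray below 0.026 m and angle between block_b_mid's own z axis and vertical below 0.12 rad and linear speed of each of block_b, block_a, block_c, gauge below 0.02 m/s and (horizontal distance between block_a_mid and bay1 below 0.015 m or horizontal distance between block_a_mid and bay2 below 0.015 m or horizontal distance between block_a_mid and bay3 below 0.015 m) and angle between each of block_a_mid, block_c_mid, gauge_mid's own z axis and vertical below 0.08 rad and height (world z) of each of block_a_mid, block_c_mid below 0.028 m and (horizontal distance between block_c_mid and bay1 below 0.015 m or horizontal distance between block_c_mid and bay2 below 0.015 m or horizontal distance between block_c_mid and bay3 below 0.015 m) and horizontal distance between gauge_tip and stand_mouth below 0.006 m and z of gauge_tip in the frame of stand_mouth below -0.021 m); the robot touches nothing.
It fails at once if the gauge is forced: it bears on a block with more than 35 N (contact force between gauge and block_a above 35 N or contact force between gauge and block_b above 35 N or contact force between gauge and block_c above 35 N).
It fails at once if the rejected block is dropped or rammed into the tray (more than 50 N) (contact force between any of block_a, block_b, block_c and tray above 50 N).
It fails at once if a bystander is moved more than 30 mm (distance of any of paint1, paint2, driver, mug, glue, tin, paintbrush, wagon from where it was at the start of the episode above 0.03 m).
It also fails if it takes over 72 s, if anything falls off the work surface, if the arm or the gripper's body presses on something with over 40 N, if the wrist force passes 120 N, or if a joint passes its speed limit or range.

## Working session

There is one attempt and no reset: what is moved stays moved. The work goes in short steps, Python scripts to look and compute and a tool call to move; the robot and the scene stay as the last step left them, time stands still between calls to the robot, and variables do not carry over. Pictures are saved under pics/ and viewed, and the job is handed in when it is done.

Besides the shell and the picture viewer there is one more tool, called after ">>>" in YAML: its name, and indented under it one key for each argument. carry_out: Moves the arm, as the interface text tells. Its arguments: {"type":"object","properties":{"commands":{"type":"array"},"grip_force":{"type":"number"}},"required":["commands"]}

```bash
mkdir -p pics; ls; python3 - <<'E'
from bench import ctrl,get_image,camera_info
import cv2
for n in("scene","top","wrist"):
    im=get_image(n); cv2.imwrite(f"pics/{n}0.png",im[:,:,::-1]); c=camera_info(n); print(n,c)
print(ctrl.get_state())
E
```

```text
pics
scene {'intrinsics': array([[386.95072486,   0.        , 312.23721096],
       [  0.        , 386.95072486, 202.08469843],
       [  0.        ,   0.        ,   1.        ]]), 'R': array([[-0.1255799 ,  0.99208283, -0.00115793],
       [ 0.68475793,  0.08583339, -0.72369829],
       [-0.71786926, -0.09167486, -0.69011553]]), 't': array([ 0.06957188, -0.35276789,  1.31169133])}
top {'intrinsics': array([[421.21822337,   0.        , 317.3575751 ],
       [  0.        , 421.21822337, 198.67960728],
       [  0.        ,   0.        ,   1.        ]]), 'R': array([[ 0.00833967, -0.9999475 , -0.00595355],
       [-0.99803223, -0.00795338, -0.06219661],
       [ 0.06214599,  0.00646054, -0.99804616]]), 't': array([0.0059267 , 0.56976348, 0.98121805])}
wrist {'intrinsics': array([[283.14076217,   0.        , 316.60319893],
       [  0.        , 283.14076217, 194.69839496],
       [  0.        ,   0.        ,   1.        ]]), 'R': array([[ 0.32825626,  0.94458808, -0.00108704],
       [ 0.91062909, -0.31614886,  0.26609125],
       [ 0.25100296, -0.08833601, -0.96394723]]), 't': array([-0.64985538, -0.03186975,  0.39006811])}
{'time': 0.15, 'joint_positions': array([-1.22292449,  0.32164531, -0.07005857,  1.45140904,  0.02260816,
        1.37078115, -0.05694522]), 'qd': array([ 0.00160812, -0.00131393,  0.0006272 , -0.00376963, -0.00054215,
        0.00045587, -0.00186519]), 'joint_torque': array([ 2.52742429e-04, -4.91796255e+01, -4.04493939e-01, -3.12877858e+01,
       -6.39479281e-02,  4.04045591e-02,  1.15246789e-04]), 'position': array([0.21287083, 0.61371213, 0.22171021]), 'tool_rot': array([-5.21901613e-01, -3.09779534e+00,  2.27796310e-03]), 'ft_force': array([-0.04739663, -0.35825934, -1.1076583 ]), 'torque': array([-0.02544793,  0.06136554, -0.002518  ]), 'grip_width': 0.9982086280456047}
```

View pics/scene0.png

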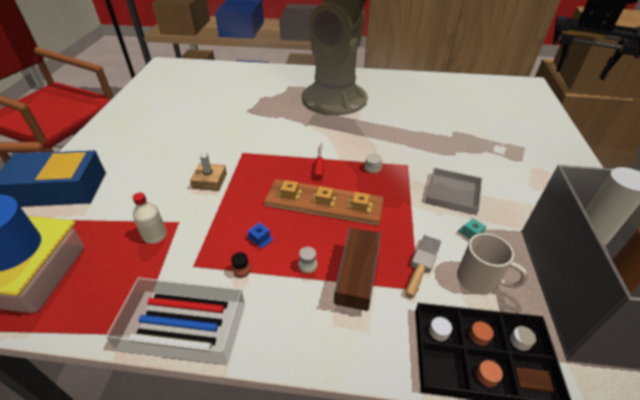

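View pics/top0.png

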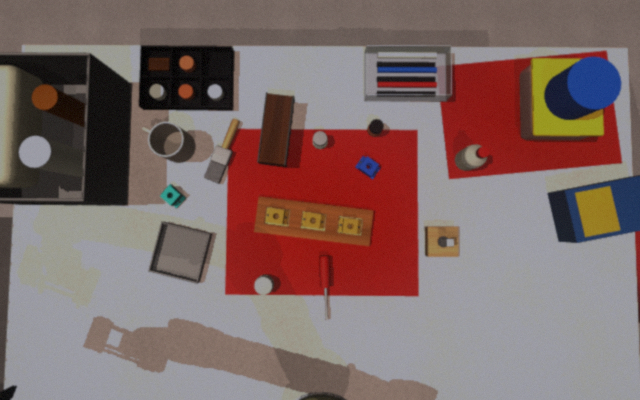

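View pics/wrist0.png

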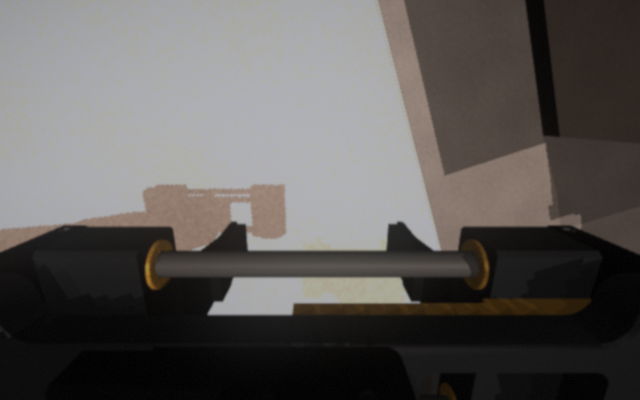

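The top view shows rack blocks at about (277,216), (313,220) and (350,225). The gauge and stand are at (443,241) and the tray at (183,251). The blue (368,166) and turquoise (172,195) blocks are look-alikes, so I'll leave them alone. The brass blocks in the wooden rack are the ones meant. Next I'll check this in an enlarged crop.

```bash
python3 - <<'E'
import cv2,numpy as np
im=cv2.imread("pics/top0.png")
a=cv2.resize(im[190:255,245:385],None,fx=5.7,fy=5.7,interpolation=cv2.INTER_CUBIC)
cv2.imwrite("pics/crop1.png",a)
b=np.hstack([cv2.resize(im[215:265,415:470],None,fx=7,fy=7,interpolation=cv2.INTER_CUBIC),cv2.resize(im[215:290,143:221],None,fx=350/75,fy=350/75,interpolation=cv2.INTER_CUBIC)])
cv2.imwrite("pics/crop2.png",b);print(a.shape,b.shape)
E
```

```text
(370, 798, 3) (350, 749, 3)
```

View pics/crop1.png

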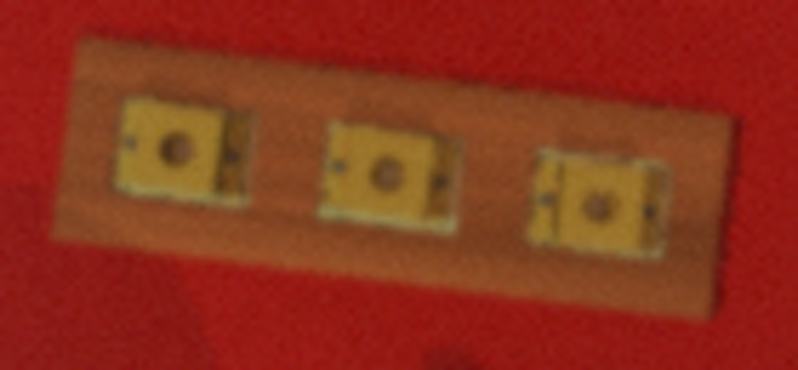

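View pics/crop2.png

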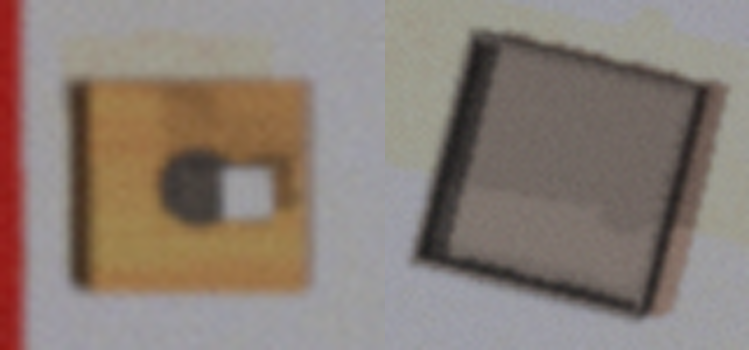

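```bash
cat > h.py <<'E'
import numpy as np
from bench import ctrl,get_image,camera_info
def back(c,u,v,z):
    K,R,t=(np.array(c[k]) for k in("intrinsics","R","t"))
    o=-R.T@t; d=R.T@np.linalg.solve(K,[u,v,1.]); return o+d*(z-o[2])/d[2]
def proj(c,X):
    p=c["intrinsics"]@(c["R"]@np.array(X)+c["t"]); return p[:2]/p[2]
E
python3 - <<'E'
from h import *
c=camera_info("top")
f=lambda x,y,s,ox,oy:((x+.5)/s-.5+ox,(y+.5)/s-.5+oy)
for n,x,y,s,ox,oy,z in [("b1",178,150,5.7,245,190,.038),("b2",388,174,5.7,245,190,.038),("b3",599,207,5.7,245,190,.038),
 ("gauge",247,192,7,415,215,.084),
 ("rTL",80,38,5.7,245,190,.014),("rTR",735,118,5.7,245,190,.014),("rBR",713,318,5.7,245,190,.014),("rBL",55,238,5.7,245,190,.014),
 ("stTL",70,80,7,415,215,.03),("stTR",308,80,7,415,215,.03),("stBR",308,290,7,415,215,.03),("stBL",85,290,7,415,215,.03),
 ("tTL",90,33,4.667,143,215,.022),("tTR",325,83,4.667,143,215,.022),("tBR",265,315,4.667,143,215,.022),("tBL",30,262,4.667,143,215,.022)]:
    print(n,np.round(back(c,*f(x,y,s,ox,oy),z)[:2],4))
E
```

```text
b1 [0.5277 0.1064]
b2 [0.5186 0.0209]
b3 [ 0.5059 -0.0648]
gauge [ 0.4726 -0.2816]
rTL [0.5746 0.1506]
rTR [ 0.5434 -0.123 ]
rBR [ 0.4604 -0.1139]
rBL [0.4911 0.1596]
stTL [ 0.5072 -0.2398]
stTR [ 0.5078 -0.3188]
stBR [ 0.4384 -0.318 ]
stBL [ 0.4378 -0.2442]
tTL [0.5122 0.3768]
tTR [0.488  0.2572]
tBR [0.3719 0.2846]
tBL [0.3972 0.4034]
```

```bash
python3 - <<'E'
from h import *
from scipy.spatial.transform import Rotation as Ro
s=ctrl.get_state();c=camera_info("wrist")
T=Ro.from_rotvec(s["tool_rot"]).as_matrix();p=s["position"]
C=-c["R"].T@c["t"]
print(np.round(T,3)); print("cam in tool",T.T@(C-p)); print("cam axes in tool",np.round(T.T@c["R"].T,4))
E
```

```text
[[-0.945  0.328 -0.   ]
 [ 0.328  0.945 -0.001]
 [-0.    -0.001 -1.   ]]
cam in tool [ 0.07267632  0.0005023  -0.16207707]
cam axes in tool [[-6.00e-04 -9.64e-01 -2.66e-01]
 [ 1.00e+00 -7.00e-04  2.00e-04]
 [-4.00e-04 -2.66e-01  9.64e-01]]
```

>>> carry_out:
  commands:
    - {"tx": -0.468, "ty": -0.382, "tz": 0.02, "rz": 1.237, "jaw": 0.6}
    - {"tx": -0.468, "ty": -0.382, "tz": 0.02, "rz": 1.237, "jaw": 0.6}
    - {"tx": -0.468, "ty": -0.382, "tz": 0.02, "rz": 1.237, "jaw": 0.6}
    - {"tx": -0.468, "ty": -0.382, "tz": 0.02, "rz": 1.237, "jaw": 0.6}
    - {"tx": -0.468, "ty": -0.382, "tz": 0.02, "rz": 1.237, "jaw": 0.6}
    - {"tx": -0.468, "ty": -0.382, "tz": 0.02, "rz": 1.237, "jaw": 0.6}
    - {"tx": -0.468, "ty": -0.382, "tz": 0.02, "rz": 1.237, "jaw": 0.6}
    - {"tx": -0.468, "ty": -0.382, "tz": 0.02, "rz": 1.237, "jaw": 0.6}
    - {"tx": -0.468, "ty": -0.382, "tz": 0.02, "rz": 1.237, "jaw": 0.6}
    - {"tx": -0.468, "ty": -0.382, "tz": 0.02, "rz": 1.237, "jaw": 0.6}
    - {"tx": -0.468, "ty": -0.382, "tz": 0.02, "rz": 1.237, "jaw": 0.6}
    - {"tx": -0.468, "ty": -0.382, "tz": 0.02, "rz": 1.237, "jaw": 0.6}

```text
invalid input
```

>>> carry_out:
  commands:
    - {"tx": -0.468, "ty": -0.382, "tz": 0.02, "rx": 0, "ry": 0, "rz": 1.237, "jaw": 0.6}
    - {"tx": -0.468, "ty": -0.382, "tz": 0.02, "rx": 0, "ry": 0, "rz": 1.237, "jaw": 0.6}
    - {"tx": -0.468, "ty": -0.382, "tz": 0.02, "rx": 0, "ry": 0, "rz": 1.237, "jaw": 0.6}
    - {"tx": -0.468, "ty": -0.382, "tz": 0.02, "rx": 0, "ry": 0, "rz": 1.237, "jaw": 0.6}
    - {"tx": -0.468, "ty": -0.382, "tz": 0.02, "rx": 0, "ry": 0, "rz": 1.237, "jaw": 0.6}
    - {"tx": -0.468, "ty": -0.382, "tz": 0.02, "rx": 0, "ry": 0, "rz": 1.237, "jaw": 0.6}
    - {"tx": -0.468, "ty": -0.382, "tz": 0.02, "rx": 0, "ry": 0, "rz": 1.237, "jaw": 0.6}
    - {"tx": -0.468, "ty": -0.382, "tz": 0.02, "rx": 0, "ry": 0, "rz": 1.237, "jaw": 0.6}
    - {"tx": -0.468, "ty": -0.382, "tz": 0.02, "rx": 0, "ry": 0, "rz": 1.237, "jaw": 0.6}
    - {"tx": -0.468, "ty": -0.382, "tz": 0.02, "rx": 0, "ry": 0, "rz": 1.237, "jaw": 0.6}
    - {"tx": -0.468, "ty": -0.382, "tz": 0.02, "rx": 0, "ry": 0, "rz": 1.237, "jaw": 0.6}

```text
time: 1.52
position: [0.5312, 0.0954, 0.2023]
tool_rot: [2.229, 2.212, -0.002]
ft_force: [-0.4, 0.4, -0.1]
grip_width: 0.596
```

```bash
python3 - <<'E'
from h import *
import cv2
c=camera_info("wrist");im=get_image("wrist"); cv2.imwrite("pics/w1.png",im[:,:,::-1]); print(ctrl.get_state()["position"])
import pickle;pickle.dump(c,open("w1.pkl","wb"))
for X in [(.5277,.1064,.038),(.5186,.0209,.038),(.5059,-.0648,.038)]: print(proj(c,X))
E
```

```text
[0.53018107 0.09832841 0.20224035]
[313.33228778 171.58491514]
[306.82040773 239.04116087]
[298.39749302 298.46541602]
```

View pics/w1.png

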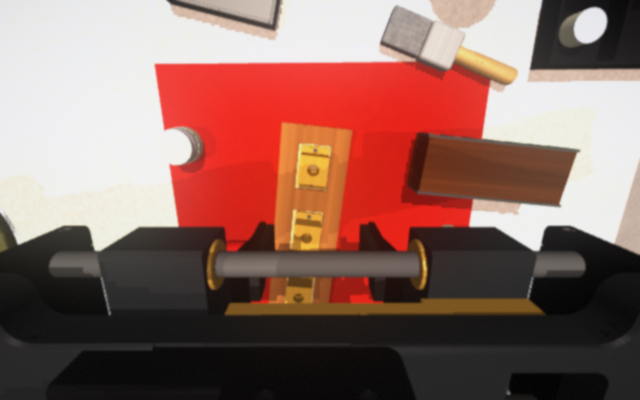

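The wrist picture shows bores 1 to 3 at about (313,171), (306,238) and (298,297). That matches the projections from the top view to within about a pixel. I'll refine them now.

```bash
python3 - <<'E'
import cv2,numpy as np
im=cv2.imread("pics/w1.png")
cv2.imwrite("pics/c3.png",np.hstack([cv2.resize(im[y:y+50,x:x+50],None,fx=8,fy=8,interpolation=cv2.INTER_CUBIC) for x,y in((288,146),(281,205))]))
E
```

```text
(no output)
```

View pics/c3.png

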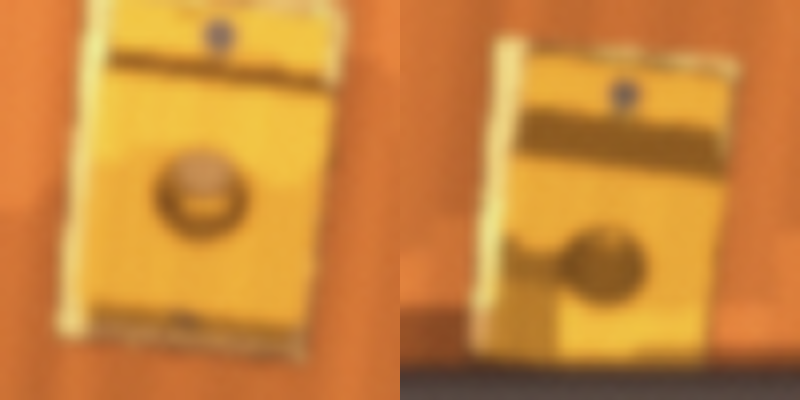

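>>> carry_out:
  commands:
    - {"tx": -0.381, "ty": -0.0575, "tz": 0.08, "rx": 0, "ry": 0, "rz": 0, "jaw": 0.6}
    - {"tx": -0.381, "ty": -0.0575, "tz": 0.08, "rx": 0, "ry": 0, "rz": 0, "jaw": 0.6}
    - {"tx": -0.381, "ty": -0.0575, "tz": 0.08, "rx": 0, "ry": 0, "rz": 0, "jaw": 0.6}
    - {"tx": -0.381, "ty": -0.0575, "tz": 0.08, "rx": 0, "ry": 0, "rz": 0, "jaw": 0.6}
    - {"tx": -0.381, "ty": -0.0575, "tz": 0.08, "rx": 0, "ry": 0, "rz": 0, "jaw": 0.6}
    - {"tx": -0.381, "ty": -0.0575, "tz": 0.08, "rx": 0, "ry": 0, "rz": 0, "jaw": 0.6}
    - {"tx": -0.381, "ty": -0.0575, "tz": 0.08, "rx": 0, "ry": 0, "rz": 0, "jaw": 0.6}
    - {"tx": -0.381, "ty": -0.0575, "tz": 0.08, "rx": 0, "ry": 0, "rz": 0, "jaw": 0.6}
    - {"tx": -0.381, "ty": -0.0575, "tz": 0.08, "rx": 0, "ry": 0, "rz": 0, "jaw": 0.6}
    - {"tx": -0.381, "ty": -0.0575, "tz": 0.08, "rx": 0, "ry": 0, "rz": 0, "jaw": 0.6}

```text
time: 2.82
position: [0.4736, -0.2789, 0.1227]
tool_rot: [-2.217, -2.225, -0.002]
ft_force: [0.2, 0.6, -0.1]
grip_width: 0.595
```

```bash
cat >> h.py <<'E'
import cv2
def snap(name,crop=None,f=1):
    s=ctrl.get_state(); c=camera_info("wrist"); im=get_image("wrist")[:,:,::-1]
    print(s["position"],s["tool_rot"],s["ft_force"],s["grip_width"])
    cv2.imwrite(f"pics/{name}_full.png",im)
    if crop: x,y,w,h=crop; im=cv2.resize(np.ascontiguousarray(im[y:y+h,x:x+w]),None,fx=f,fy=f,interpolation=cv2.INTER_CUBIC)
    cv2.imwrite(f"pics/{name}.png",im); return c,s
E
python3 - <<'E'
from h import *
c,s=snap("g1",(216,125,200,150),4)
print(proj(c,(.4726,-.2816,.084)),proj(c,(.4728,-.2813,.03)))
import pickle;pickle.dump(c,open("g1.pkl","wb"))
E
```

```text
[ 0.473617   -0.27887263  0.12270103] [-2.21726657e+00 -2.22524830e+00 -1.95961705e-03] [ 0.19445622  0.60924022 -0.09019602] 0.5946978337086682
[315.04041336 220.9551678 ] [315.49184559 200.29389677]
```

View pics/g1.png

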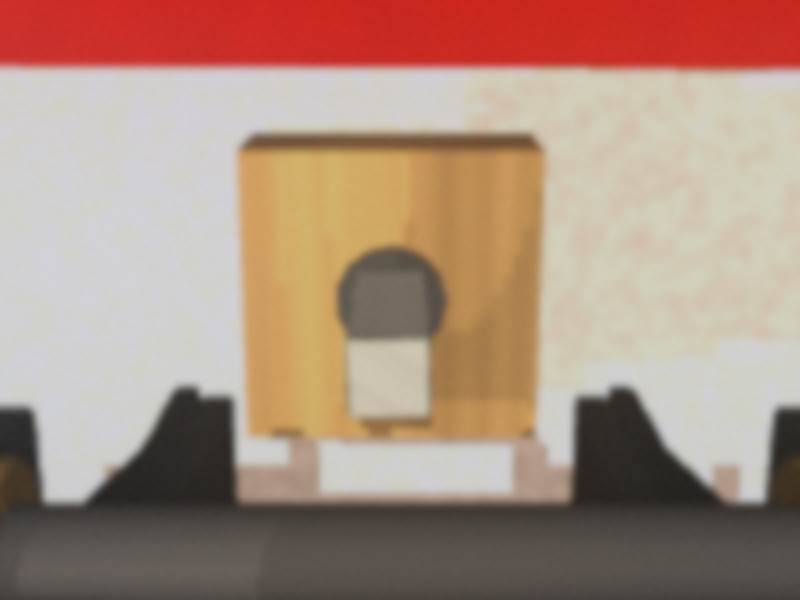

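```bash
python3 - <<'E'
from h import *
import pickle
c=pickle.load(open("g1.pkl","rb"))
f=lambda x,y:((x+.5)/4-.5+216,(y+.5)/4-.5+125)
print("gauge",back(c,*f(389.5,378.5),.084))
print("collar",back(c,*f(392,301),.034),"bad y: only upper arc")
for p in((240,150),(543,150),(536,437),(250,437)): print(back(c,*f(*p),.03))
c=pickle.load(open("w1.pkl","rb"))
print(back(c,312.7,169.8,.038),back(c,306.1,237.6,.038))
E
```

```text
gauge [ 0.47106067 -0.28023668  0.084     ]
collar [ 0.47108383 -0.27971891  0.034     ] bad y: only upper arc
[ 0.43666928 -0.24539102  0.03      ]
[ 0.5052069  -0.24520839  0.03      ]
[ 0.50598068 -0.31518756  0.03      ]
[ 0.4366164  -0.31534974  0.03      ]
[0.52698561 0.10852044 0.038     ] [0.51773466 0.02285893 0.038     ]
```

>>> carry_out:
  commands:
    - {"tx": 0, "ty": 0, "tz": 0.02, "rx": 0, "ry": 0, "rz": 0, "jaw": 0.6}
    - {"tx": 0, "ty": 0, "tz": 0.02, "rx": 0, "ry": 0, "rz": 0, "jaw": 0.5}
    - {"tx": 0, "ty": 0, "tz": 0.02, "rx": 0, "ry": 0, "rz": 0, "jaw": 0.5}

```text
time: 3.25
position: [0.4729, -0.2808, 0.1031]
tool_rot: [2.22, 2.222, 0.001]
ft_force: [0.3, -0.2, 0.4]
grip_width: 0.514
```

```bash
python3 - <<'E'
from h import *
c,s=snap("g2",(216,125,200,150),4)
print(proj(c,(.4711,-.2803,.084)))
import pickle;pickle.dump(c,open("g2.pkl","wb"))
E
```

```text
[ 0.47292093 -0.28083254  0.10308476] [2.22041037e+00 2.22193628e+00 5.85414887e-04] [ 0.31386404 -0.22137967  0.43705508] 0.5138912852854579
[313.71218941 226.6489056 ]
```

View pics/g2.png

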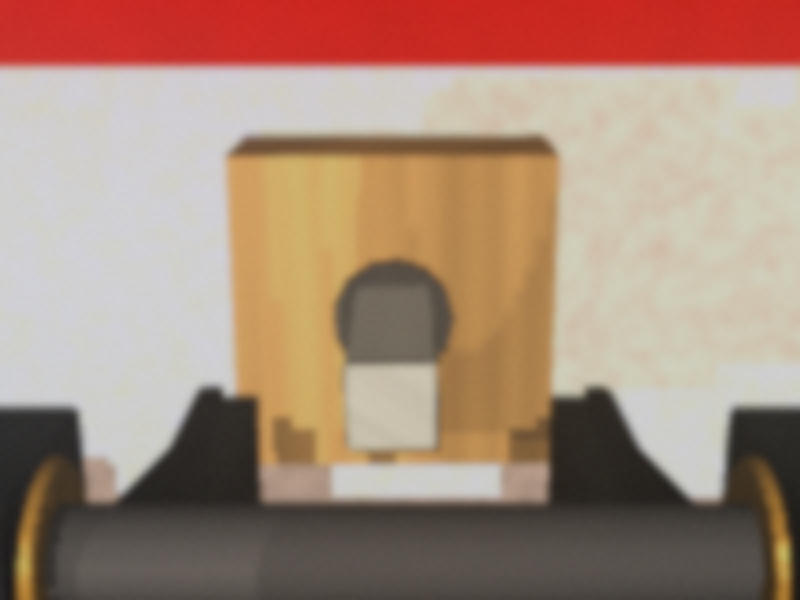

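>>> carry_out:
  commands:
    - {"tx": 0.0005, "ty": -0.0018, "tz": 0.0, "rx": 0, "ry": 0, "rz": 0, "jaw": 0.5}
    - {"tx": 0.0005, "ty": -0.0018, "tz": 0.03, "rx": 0, "ry": 0, "rz": 0, "jaw": 0.5}
    - {"tx": 0.0005, "ty": -0.0018, "tz": 0.061, "rx": 0, "ry": 0, "rz": 0, "jaw": 0.5}
    - {"tx": 0.0005, "ty": -0.0018, "tz": 0.061, "rx": 0, "ry": 0, "rz": 0, "jaw": 0.5}
    - {"tx": 0.0005, "ty": -0.0018, "tz": 0.061, "rx": 0, "ry": 0, "rz": 0, "jaw": 0.1}
    - {"tx": 0.0005, "ty": -0.0018, "tz": 0.061, "rx": 0, "ry": 0, "rz": 0, "jaw": 0.1}
    - {"tx": 0.0005, "ty": -0.0018, "tz": 0.061, "rx": 0, "ry": 0, "rz": 0, "jaw": 0.1}
    - {"tx": 0.0005, "ty": -0.0018, "tz": 0.061, "rx": 0, "ry": 0, "rz": 0, "jaw": 0.1}
    - {"tx": 0.0005, "ty": -0.0018, "tz": 0.061, "rx": 0, "ry": 0, "rz": 0, "jaw": 0.1}
    - {"tx": 0.0005, "ty": -0.0018, "tz": 0.061, "rx": 0, "ry": 0, "rz": 0, "jaw": 0.1}
  grip_force: 25

```text
time: 4.55
position: [0.4712, -0.2808, 0.0423]
tool_rot: [2.221, 2.221, 0.001]
ft_force: [-0.9, 1.6, 6.0]
grip_width: 0.187
```

>>> carry_out:
  commands:
    - {"tx": 0, "ty": 0, "tz": -0.03, "rx": 0, "ry": 0, "rz": 0, "jaw": 0.1}
    - {"tx": 0, "ty": 0, "tz": -0.07, "rx": 0, "ry": 0, "rz": 0, "jaw": 0.1}
    - {"tx": 0, "ty": 0, "tz": -0.07, "rx": 0, "ry": 0, "rz": 0, "jaw": 0.1}
    - {"tx": 0, "ty": 0, "tz": -0.07, "rx": 0, "ry": 0, "rz": 0, "jaw": 0.1}

```text
time: 5.05
position: [0.4702, -0.2801, 0.1107]
tool_rot: [-2.22, -2.221, 0.0]
ft_force: [0.1, -0.4, -1.0]
grip_width: 0.18
```

```bash
python3 - <<'E'
from h import *
c,s=snap("g3",(216,125,200,150),4)
p=s["position"]
print(proj(c,p-np.array([0,0,.036])),proj(c,p-np.array([0,0,.012])),proj(c,p+np.array([0,0,.042])))
E
```

```text
[ 0.47022535 -0.28006377  0.1107316 ] [-2.22027822e+00 -2.22086994e+00  1.36998833e-04] [ 0.05212906 -0.38472764 -0.97930998] 0.180346158147832
[316.44818626 218.8053893 ] [316.41317595 231.39050852] [316.2905657 275.4650877]
```

View pics/g3.png

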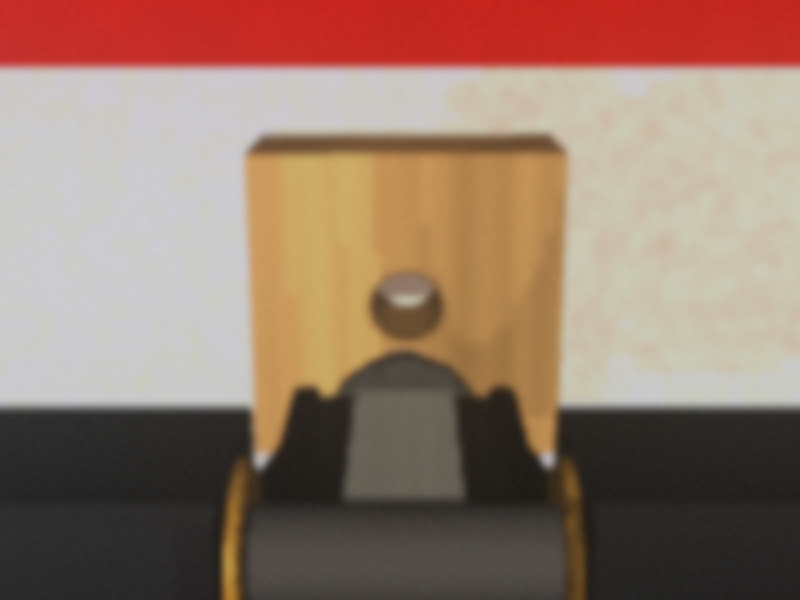

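>>> carry_out:
  commands:
    - {"tx": 0.388, "ty": 0.056, "tz": 0.0, "rx": 0, "ry": 0, "rz": 0, "jaw": 0.1}
    - {"tx": 0.388, "ty": 0.056, "tz": 0.0, "rx": 0, "ry": 0, "rz": 0, "jaw": 0.1}
    - {"tx": 0.388, "ty": 0.056, "tz": 0.0, "rx": 0, "ry": 0, "rz": 0, "jaw": 0.1}
    - {"tx": 0.388, "ty": 0.056, "tz": 0.0, "rx": 0, "ry": 0, "rz": 0, "jaw": 0.1}
    - {"tx": 0.388, "ty": 0.056, "tz": 0.0, "rx": 0, "ry": 0, "rz": 0, "jaw": 0.1}
    - {"tx": 0.388, "ty": 0.056, "tz": 0.0, "rx": 0, "ry": 0, "rz": 0, "jaw": 0.1}
    - {"tx": 0.388, "ty": 0.056, "tz": 0.0, "rx": 0, "ry": 0, "rz": 0, "jaw": 0.1}
    - {"tx": 0.388, "ty": 0.056, "tz": 0.0, "rx": 0, "ry": 0, "rz": 0, "jaw": 0.1}
    - {"tx": 0.388, "ty": 0.056, "tz": 0.0, "rx": 0, "ry": 0, "rz": 0, "jaw": 0.1}
    - {"tx": 0.388, "ty": 0.056, "tz": 0.0, "rx": 0, "ry": 0, "rz": 0, "jaw": 0.1}
    - {"tx": 0.388, "ty": 0.056, "tz": 0.0, "rx": 0, "ry": 0, "rz": 0, "jaw": 0.1}
    - {"tx": 0.388, "ty": 0.056, "tz": 0.0, "rx": 0, "ry": 0, "rz": 0, "jaw": 0.1}

```text
time: 6.6
position: [0.5268, 0.1068, 0.1117]
tool_rot: [-2.223, -2.22, -0.001]
ft_force: [0.5, 0.4, -1.0]
grip_width: 0.184
```

```bash
python3 - <<'E'
from h import *
c,s=snap("b1",(216,125,200,150),4)
print(proj(c,(.5270,.1085,.038)))
import pickle;pickle.dump(c,open("b1.pkl","wb"))
E
```

```text
[0.52678221 0.10684716 0.11170829] [-2.22253491e+00 -2.22032003e+00 -5.69328801e-04] [ 0.53438664  0.37665897 -0.96833794] 0.18440970372868107
[316.66062399 201.95610594]
```

View pics/b1.png

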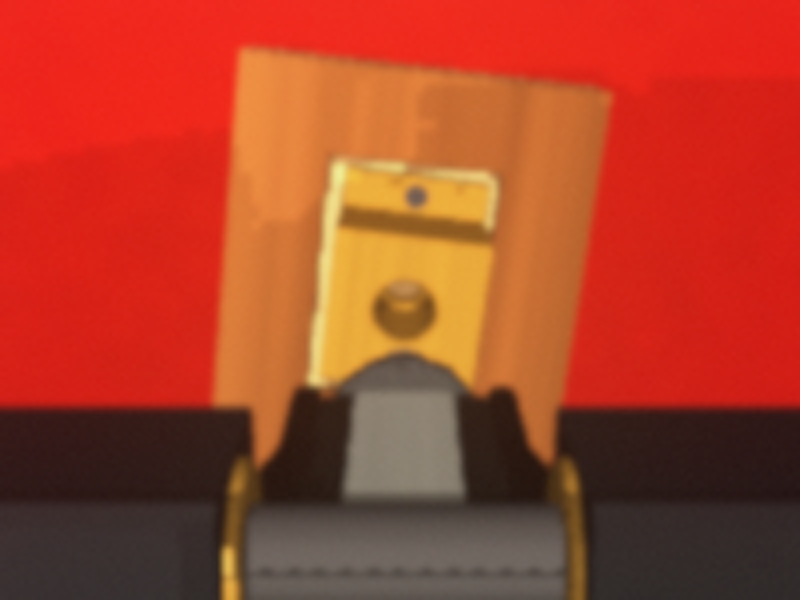

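>>> carry_out:
  commands:
    - {"tx": 0.0005, "ty": 0, "tz": 0.02, "rx": 0, "ry": 0, "rz": 0, "jaw": 0.1}
    - {"tx": 0.0005, "ty": 0, "tz": 0.029, "rx": 0, "ry": 0, "rz": 0, "jaw": 0.1}
    - {"tx": 0.0005, "ty": 0, "tz": 0.029, "rx": 0, "ry": 0, "rz": 0, "jaw": 0.1}
    - {"tx": 0.0005, "ty": 0, "tz": 0.029, "rx": 0, "ry": 0, "rz": 0, "jaw": 0.1}

```text
time: 7.15
position: [0.5271, 0.1079, 0.0831]
tool_rot: [2.221, 2.221, 0.001]
ft_force: [-0.3, 1.0, -0.0]
grip_width: 0.181
```

>>> carry_out:
  commands:
    - {"tx": 0, "ty": 0, "tz": 0.004, "rx": 0, "ry": 0, "rz": 0, "jaw": 0.1}
    - {"tx": 0, "ty": 0, "tz": 0.007, "rx": 0, "ry": 0, "rz": 0, "jaw": 0.1}
    - {"tx": 0, "ty": 0, "tz": 0.009, "rx": 0, "ry": 0, "rz": 0, "jaw": 0.1}
    - {"tx": 0, "ty": 0, "tz": 0.011, "rx": 0, "ry": 0, "rz": 0, "jaw": 0.1}
    - {"tx": 0, "ty": 0, "tz": 0.013, "rx": 0, "ry": 0, "rz": 0, "jaw": 0.1}

```text
time: 7.78
position: [0.5268, 0.1079, 0.0695]
tool_rot: [2.221, 2.221, 0.0]
ft_force: [0.2, 0.5, -0.9]
grip_width: 0.182
```

>>> carry_out:
  commands:
    - {"tx": 0, "ty": 0, "tz": 0.001, "rx": 0, "ry": 0, "rz": 0, "jaw": 0.1}
    - {"tx": 0, "ty": 0, "tz": 0.002, "rx": 0, "ry": 0, "rz": 0, "jaw": 0.1}
    - {"tx": 0, "ty": 0, "tz": 0.003, "rx": 0, "ry": 0, "rz": 0, "jaw": 0.1}
    - {"tx": 0, "ty": 0, "tz": 0.004, "rx": 0, "ry": 0, "rz": 0, "jaw": 0.1}
    - {"tx": 0, "ty": 0, "tz": 0.005, "rx": 0, "ry": 0, "rz": 0, "jaw": 0.1}
    - {"tx": 0, "ty": 0, "tz": 0.006, "rx": 0, "ry": 0, "rz": 0, "jaw": 0.1}
    - {"tx": 0, "ty": 0, "tz": 0.007, "rx": 0, "ry": 0, "rz": 0, "jaw": 0.1}

```text
time: 8.65
position: [0.5267, 0.1079, 0.0625]
tool_rot: [2.221, 2.221, 0.0]
ft_force: [-0.3, 0.4, -0.7]
grip_width: 0.181
```

>>> carry_out:
  commands:
    - {"tx": 0, "ty": 0, "tz": 0.001, "rx": 0, "ry": 0, "rz": 0, "jaw": 0.1}
    - {"tx": 0, "ty": 0, "tz": 0.002, "rx": 0, "ry": 0, "rz": 0, "jaw": 0.1}
    - {"tx": 0, "ty": 0, "tz": 0.004, "rx": 0, "ry": 0, "rz": 0, "jaw": 0.1}
    - {"tx": 0, "ty": 0, "tz": 0.006, "rx": 0, "ry": 0, "rz": 0, "jaw": 0.1}
    - {"tx": 0, "ty": 0, "tz": 0.008, "rx": 0, "ry": 0, "rz": 0, "jaw": 0.1}
    - {"tx": 0, "ty": 0, "tz": 0.01, "rx": 0, "ry": 0, "rz": 0, "jaw": 0.1}
    - {"tx": 0, "ty": 0, "tz": 0.011, "rx": 0, "ry": 0, "rz": 0, "jaw": 0.1}

```text
time: 9.52
position: [0.5267, 0.1079, 0.0514]
tool_rot: [-2.221, -2.221, 0.0]
ft_force: [1.0, -0.7, -1.4]
grip_width: 0.183
```

Already within 3 mm of home. I'll press lightly in small steps until contact shows.

>>> carry_out:
  commands:
    - {"tx": 0, "ty": 0, "tz": 0.0005, "rx": 0, "ry": 0, "rz": 0, "jaw": 0.1}
    - {"tx": 0, "ty": 0, "tz": 0.001, "rx": 0, "ry": 0, "rz": 0, "jaw": 0.1}
    - {"tx": 0, "ty": 0, "tz": 0.0015, "rx": 0, "ry": 0, "rz": 0, "jaw": 0.1}
    - {"tx": 0, "ty": 0, "tz": 0.0015, "rx": 0, "ry": 0, "rz": 0, "jaw": 0.1}

```text
time: 10.02
position: [0.5268, 0.1079, 0.0502]
tool_rot: [-2.221, -2.221, -0.0]
ft_force: [-0.0, 0.7, 0.4]
grip_width: 0.183
```

>>> carry_out:
  commands:
    - {"tx": 0, "ty": 0, "tz": 0.0005, "rx": 0, "ry": 0, "rz": 0, "jaw": 0.1}
    - {"tx": 0, "ty": 0, "tz": 0.0008, "rx": 0, "ry": 0, "rz": 0, "jaw": 0.1}
    - {"tx": 0, "ty": 0, "tz": 0.0008, "rx": 0, "ry": 0, "rz": 0, "jaw": 0.1}

```text
time: 10.4
position: [0.5268, 0.1079, 0.0502]
tool_rot: [-2.221, -2.221, -0.001]
ft_force: [-3.3, -0.2, 8.4]
grip_width: 0.183
```

>>> carry_out:
  commands:
    - {"tx": 0, "ty": 0, "tz": -0.01, "rx": 0, "ry": 0, "rz": 0, "jaw": 0.1}
    - {"tx": 0, "ty": 0, "tz": -0.055, "rx": 0, "ry": 0, "rz": 0, "jaw": 0.1}
    - {"tx": 0, "ty": 0, "tz": -0.062, "rx": 0, "ry": 0, "rz": 0, "jaw": 0.1}
    - {"tx": -0.04, "ty": -0.004, "tz": -0.062, "rx": 0, "ry": 0, "rz": 0, "jaw": 0.1}
    - {"tx": -0.0853, "ty": -0.009, "tz": -0.062, "rx": 0, "ry": 0, "rz": 0, "jaw": 0.1}
    - {"tx": -0.0853, "ty": -0.009, "tz": -0.062, "rx": 0, "ry": 0, "rz": 0, "jaw": 0.1}
    - {"tx": -0.0853, "ty": -0.009, "tz": -0.062, "rx": 0, "ry": 0, "rz": 0, "jaw": 0.1}
    - {"tx": -0.0853, "ty": -0.009, "tz": -0.062, "rx": 0, "ry": 0, "rz": 0, "jaw": 0.1}

```text
time: 11.4
position: [0.5177, 0.024, 0.111]
tool_rot: [-2.219, -2.224, -0.0]
ft_force: [-0.8, 0.3, -1.6]
grip_width: 0.182
```

```bash
python3 - <<'E'
from h import *
c,s=snap("b2",(216,125,200,150),4)
print((proj(c,(.5177,.0229,.038))+.5-[216,125])*4)
import pickle;pickle.dump(c,open("b2.pkl","wb"))
E
```

```text
[0.51770396 0.02401505 0.11103941] [-2.21881748e+00 -2.22357120e+00 -6.86548945e-05] [-0.79767284  0.32184044 -1.57340619] 0.1824052412694513
[403.86096827 323.17147634]
```

View pics/b2.png

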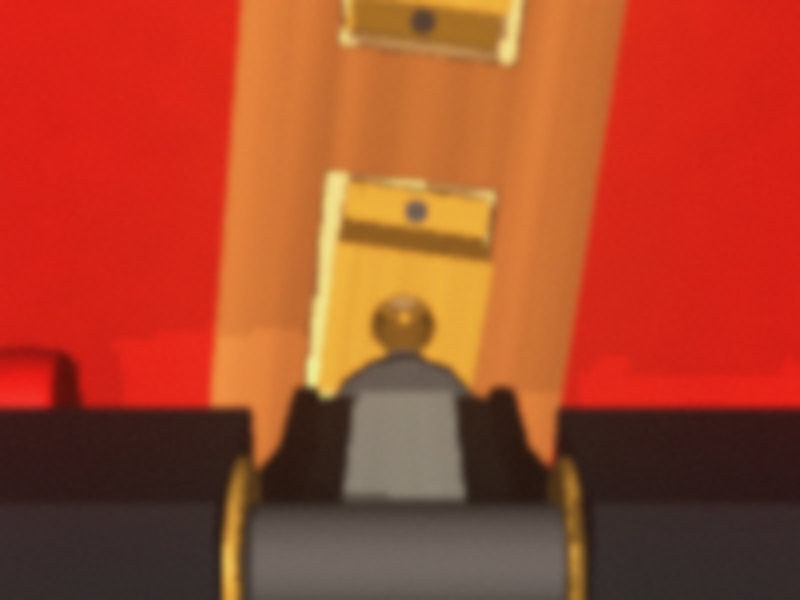

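Bore 2 is at (403,325) in the crop, about half a millimetre from the prediction. I'll go down slowly.

>>> carry_out:
  commands:
    - {"tx": -0.0005, "ty": -0.0001, "tz": 0.02, "rx": 0, "ry": 0, "rz": 0, "jaw": 0.1}
    - {"tx": -0.0005, "ty": -0.0001, "tz": 0.029, "rx": 0, "ry": 0, "rz": 0, "jaw": 0.1}
    - {"tx": -0.0005, "ty": -0.0001, "tz": 0.029, "rx": 0, "ry": 0, "rz": 0, "jaw": 0.1}
    - {"tx": -0.0005, "ty": -0.0001, "tz": 0.029, "rx": 0, "ry": 0, "rz": 0, "jaw": 0.1}

```text
time: 11.95
position: [0.5181, 0.0223, 0.0827]
tool_rot: [2.221, 2.221, 0.001]
ft_force: [0.4, 0.4, -0.5]
grip_width: 0.183
```

>>> carry_out:
  commands:
    - {"tx": -0.0001, "ty": -0.0005, "tz": 0.004, "rx": 0, "ry": 0, "rz": 0, "jaw": 0.1}
    - {"tx": -0.0001, "ty": -0.0005, "tz": 0.007, "rx": 0, "ry": 0, "rz": 0, "jaw": 0.1}
    - {"tx": -0.0001, "ty": -0.0005, "tz": 0.009, "rx": 0, "ry": 0, "rz": 0, "jaw": 0.1}
    - {"tx": -0.0001, "ty": -0.0005, "tz": 0.011, "rx": 0, "ry": 0, "rz": 0, "jaw": 0.1}
    - {"tx": -0.0001, "ty": -0.0005, "tz": 0.013, "rx": 0, "ry": 0, "rz": 0, "jaw": 0.1}

```text
time: 12.58
position: [0.5172, 0.022, 0.0691]
tool_rot: [2.221, 2.221, 0.0]
ft_force: [-0.4, -0.1, -0.3]
grip_width: 0.179
```

>>> carry_out:
  commands:
    - {"tx": 0, "ty": 0, "tz": 0.001, "rx": 0, "ry": 0, "rz": 0, "jaw": 0.1}
    - {"tx": 0, "ty": 0, "tz": 0.002, "rx": 0, "ry": 0, "rz": 0, "jaw": 0.1}
    - {"tx": 0, "ty": 0, "tz": 0.003, "rx": 0, "ry": 0, "rz": 0, "jaw": 0.1}
    - {"tx": 0, "ty": 0, "tz": 0.004, "rx": 0, "ry": 0, "rz": 0, "jaw": 0.1}
    - {"tx": 0, "ty": 0, "tz": 0.005, "rx": 0, "ry": 0, "rz": 0, "jaw": 0.1}
    - {"tx": 0, "ty": 0, "tz": 0.0055, "rx": 0, "ry": 0, "rz": 0, "jaw": 0.1}

```text
time: 13.32
position: [0.5171, 0.022, 0.0637]
tool_rot: [-2.221, -2.221, -0.0]
ft_force: [0.9, 0.1, -0.7]
grip_width: 0.179
```

>>> carry_out:
  commands:
    - {"tx": 0, "ty": 0, "tz": 0.0005, "rx": 0, "ry": 0, "rz": 0, "jaw": 0.1}
    - {"tx": 0, "ty": 0, "tz": 0.001, "rx": 0, "ry": 0, "rz": 0, "jaw": 0.1}
    - {"tx": 0, "ty": 0, "tz": 0.001, "rx": 0, "ry": 0, "rz": 0, "jaw": 0.1}

```text
time: 13.7
position: [0.5171, 0.022, 0.0627]
tool_rot: [-2.221, -2.221, -0.0]
ft_force: [-0.4, 0.1, -0.8]
grip_width: 0.181
```

>>> carry_out:
  commands:
    - {"tx": 0, "ty": 0, "tz": 0.001, "rx": 0, "ry": 0, "rz": 0, "jaw": 0.1}
    - {"tx": 0, "ty": 0, "tz": 0.002, "rx": 0, "ry": 0, "rz": 0, "jaw": 0.1}
    - {"tx": 0, "ty": 0, "tz": 0.004, "rx": 0, "ry": 0, "rz": 0, "jaw": 0.1}
    - {"tx": 0, "ty": 0, "tz": 0.006, "rx": 0, "ry": 0, "rz": 0, "jaw": 0.1}
    - {"tx": 0, "ty": 0, "tz": 0.008, "rx": 0, "ry": 0, "rz": 0, "jaw": 0.1}
    - {"tx": 0, "ty": 0, "tz": 0.01, "rx": 0, "ry": 0, "rz": 0, "jaw": 0.1}
    - {"tx": 0, "ty": 0, "tz": 0.0115, "rx": 0, "ry": 0, "rz": 0, "jaw": 0.1}
    - {"tx": 0, "ty": 0, "tz": 0.0122, "rx": 0, "ry": 0, "rz": 0, "jaw": 0.1}
    - {"tx": 0, "ty": 0, "tz": 0.0129, "rx": 0, "ry": 0, "rz": 0, "jaw": 0.1}
    - {"tx": 0, "ty": 0, "tz": 0.0132, "rx": 0, "ry": 0, "rz": 0, "jaw": 0.1}
    - {"tx": 0, "ty": 0, "tz": 0.0132, "rx": 0, "ry": 0, "rz": 0, "jaw": 0.1}

```text
time: 15.08
position: [0.5172, 0.022, 0.0502]
tool_rot: [-2.221, -2.221, -0.0]
ft_force: [-2.7, -0.7, 6.2]
grip_width: 0.187
```

>>> carry_out:
  commands:
    - {"tx": 0, "ty": 0, "tz": -0.01, "rx": 0, "ry": 0, "rz": 0, "jaw": 0.1}
    - {"tx": 0, "ty": 0, "tz": -0.055, "rx": 0, "ry": 0, "rz": 0, "jaw": 0.1}
    - {"tx": 0, "ty": 0, "tz": -0.062, "rx": 0, "ry": 0, "rz": 0, "jaw": 0.1}
    - {"tx": -0.04, "ty": -0.004, "tz": -0.062, "rx": 0, "ry": 0, "rz": 0, "jaw": 0.1}
    - {"tx": -0.0855, "ty": -0.0125, "tz": -0.062, "rx": 0, "ry": 0, "rz": 0, "jaw": 0.1}
    - {"tx": -0.0855, "ty": -0.0125, "tz": -0.062, "rx": 0, "ry": 0, "rz": 0, "jaw": 0.1}
    - {"tx": -0.0855, "ty": -0.0125, "tz": -0.062, "rx": 0, "ry": 0, "rz": 0, "jaw": 0.1}
    - {"tx": -0.0855, "ty": -0.0125, "tz": -0.062, "rx": 0, "ry": 0, "rz": 0, "jaw": 0.1}

```text
time: 16.08
position: [0.5047, -0.0621, 0.1113]
tool_rot: [-2.219, -2.224, -0.0]
ft_force: [1.3, -0.1, 0.3]
grip_width: 0.182
```

```bash
python3 - <<'E'
from h import *
c,s=snap("b3",(216,125,200,150),4)
print((proj(c,(.5048,-.0631,.038))+.5-[216,125])*4)
import pickle;pickle.dump(c,open("b3.pkl","wb"))
E
```

```text
[ 0.50474697 -0.06206368  0.11134475] [-2.21875175e+00 -2.22351954e+00 -1.68249184e-04] [ 1.31562218 -0.10408691  0.32391944] 0.1820235799040697
[404.03195705 322.28299327]
```

View pics/b3.png

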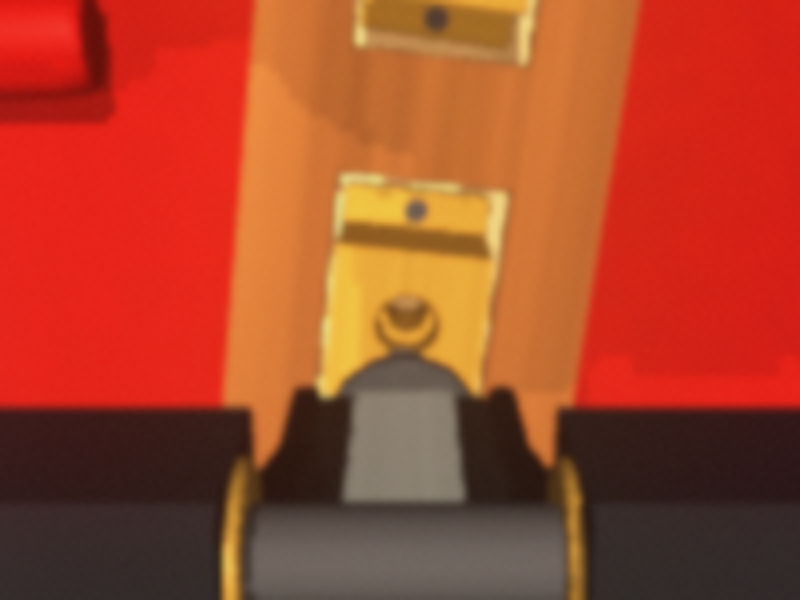

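Bore 3 is at (407,325) in the crop and shows a visible ledge inside, so it's probably the bad one. I'll descend carefully.

>>> carry_out:
  commands:
    - {"tx": -0.0006, "ty": 0.0005, "tz": 0.02, "rx": 0, "ry": 0, "rz": 0, "jaw": 0.1}
    - {"tx": -0.0006, "ty": 0.0005, "tz": 0.029, "rx": 0, "ry": 0, "rz": 0, "jaw": 0.1}
    - {"tx": -0.0006, "ty": 0.0005, "tz": 0.029, "rx": 0, "ry": 0, "rz": 0, "jaw": 0.1}
    - {"tx": -0.0006, "ty": 0.0005, "tz": 0.029, "rx": 0, "ry": 0, "rz": 0, "jaw": 0.1}

```text
time: 16.62
position: [0.5055, -0.064, 0.083]
tool_rot: [2.221, 2.221, 0.001]
ft_force: [-0.2, -0.4, -1.1]
grip_width: 0.181
```

```bash
python3 - <<'E'
from h import *
import time
s=ctrl.get_state();print(s["position"],s["ft_force"])
E
```

```text
[ 0.50554677 -0.06400224  0.08300783] [-0.23951563 -0.37944465 -1.09484652]
```

>>> carry_out:
  commands:
    - {"tx": -0.0001, "ty": -0.0001, "tz": 0.004, "rx": 0, "ry": 0, "rz": 0, "jaw": 0.1}
    - {"tx": -0.0001, "ty": -0.0001, "tz": 0.007, "rx": 0, "ry": 0, "rz": 0, "jaw": 0.1}
    - {"tx": -0.0001, "ty": -0.0001, "tz": 0.009, "rx": 0, "ry": 0, "rz": 0, "jaw": 0.1}
    - {"tx": -0.0001, "ty": -0.0001, "tz": 0.011, "rx": 0, "ry": 0, "rz": 0, "jaw": 0.1}
    - {"tx": -0.0001, "ty": -0.0001, "tz": 0.013, "rx": 0, "ry": 0, "rz": 0, "jaw": 0.1}
    - {"tx": -0.0001, "ty": -0.0001, "tz": 0.015, "rx": 0, "ry": 0, "rz": 0, "jaw": 0.1}
    - {"tx": -0.0001, "ty": -0.0001, "tz": 0.0165, "rx": 0, "ry": 0, "rz": 0, "jaw": 0.1}

```text
time: 17.5
position: [0.505, -0.0642, 0.0659]
tool_rot: [-2.221, -2.221, 0.0]
ft_force: [0.0, -0.3, -1.6]
grip_width: 0.181
```

>>> carry_out:
  commands:
    - {"tx": 0, "ty": 0, "tz": 0.0007, "rx": 0, "ry": 0, "rz": 0, "jaw": 0.1}
    - {"tx": 0, "ty": 0, "tz": 0.0014, "rx": 0, "ry": 0, "rz": 0, "jaw": 0.1}
    - {"tx": 0, "ty": 0, "tz": 0.002, "rx": 0, "ry": 0, "rz": 0, "jaw": 0.1}
    - {"tx": 0, "ty": 0, "tz": 0.0023, "rx": 0, "ry": 0, "rz": 0, "jaw": 0.1}
    - {"tx": 0, "ty": 0, "tz": 0.0023, "rx": 0, "ry": 0, "rz": 0, "jaw": 0.1}

```text
time: 18.12
position: [0.5051, -0.0642, 0.064]
tool_rot: [2.221, 2.221, 0.0]
ft_force: [-0.8, -0.7, 1.1]
grip_width: 0.179
```

>>> carry_out:
  commands:
    - {"tx": 0, "ty": 0, "tz": 0.0005, "rx": 0, "ry": 0, "rz": 0, "jaw": 0.1}
    - {"tx": 0, "ty": 0, "tz": 0.0008, "rx": 0, "ry": 0, "rz": 0, "jaw": 0.1}
    - {"tx": 0, "ty": 0, "tz": 0.0008, "rx": 0, "ry": 0, "rz": 0, "jaw": 0.1}
    - {"tx": 0, "ty": 0, "tz": 0.0008, "rx": 0, "ry": 0, "rz": 0, "jaw": 0.1}

```text
time: 18.62
position: [0.5053, -0.0642, 0.0637]
tool_rot: [-2.221, -2.221, -0.001]
ft_force: [-2.4, -0.6, 6.4]
grip_width: 0.184
```

>>> carry_out:
  commands:
    - {"tx": 0, "ty": 0, "tz": 0.0004, "rx": 0, "ry": 0, "rz": 0, "jaw": 0.1}
    - {"tx": 0, "ty": 0, "tz": 0.0004, "rx": 0, "ry": 0, "rz": 0, "jaw": 0.1}
    - {"tx": 0, "ty": 0, "tz": 0.0004, "rx": 0, "ry": 0, "rz": 0, "jaw": 0.1}

```text
time: 19.0
position: [0.5053, -0.0642, 0.0635]
tool_rot: [-2.221, -2.221, -0.001]
ft_force: [-2.7, 0.1, 8.9]
grip_width: 0.181
```

Block 3 stopped the pin about 10 mm in, pressed with about 9 N, so it's the bad block. Next I'll take the gauge back to the stand.

>>> carry_out:
  commands:
    - {"tx": 0, "ty": 0, "tz": -0.02, "rx": 0, "ry": 0, "rz": 0, "jaw": 0.1}
    - {"tx": 0, "ty": 0, "tz": -0.05, "rx": 0, "ry": 0, "rz": 0, "jaw": 0.1}
    - {"tx": -0.06, "ty": -0.01, "tz": -0.05, "rx": 0, "ry": 0, "rz": 0, "jaw": 0.1}
    - {"tx": -0.2165, "ty": -0.0341, "tz": -0.05, "rx": 0, "ry": 0, "rz": 0, "jaw": 0.1}
    - {"tx": -0.2165, "ty": -0.0341, "tz": -0.05, "rx": 0, "ry": 0, "rz": 0, "jaw": 0.1}
    - {"tx": -0.2165, "ty": -0.0341, "tz": -0.05, "rx": 0, "ry": 0, "rz": 0, "jaw": 0.1}
    - {"tx": -0.2165, "ty": -0.0341, "tz": -0.05, "rx": 0, "ry": 0, "rz": 0, "jaw": 0.1}
    - {"tx": -0.2165, "ty": -0.0341, "tz": -0.05, "rx": 0, "ry": 0, "rz": 0, "jaw": 0.1}
    - {"tx": -0.2165, "ty": -0.0341, "tz": -0.05, "rx": 0, "ry": 0, "rz": 0, "jaw": 0.1}

```text
time: 20.12
position: [0.4715, -0.279, 0.1123]
tool_rot: [-2.218, -2.224, -0.001]
ft_force: [1.2, -0.3, -1.5]
grip_width: 0.182
```

```bash
python3 - <<'E'
from h import *
c,s=snap("st",(216,125,200,150),4)
print((proj(c,(.4711,-.2803,.03))+.5-[216,125])*4)
E
```

```text
[ 0.47153929 -0.27896487  0.11227741] [-2.21800069e+00 -2.22390345e+00 -1.06217989e-03] [ 1.18255705 -0.28858881 -1.49445904] 0.1815981470694227
[401.81167463 311.83477747]
```

View pics/st.png

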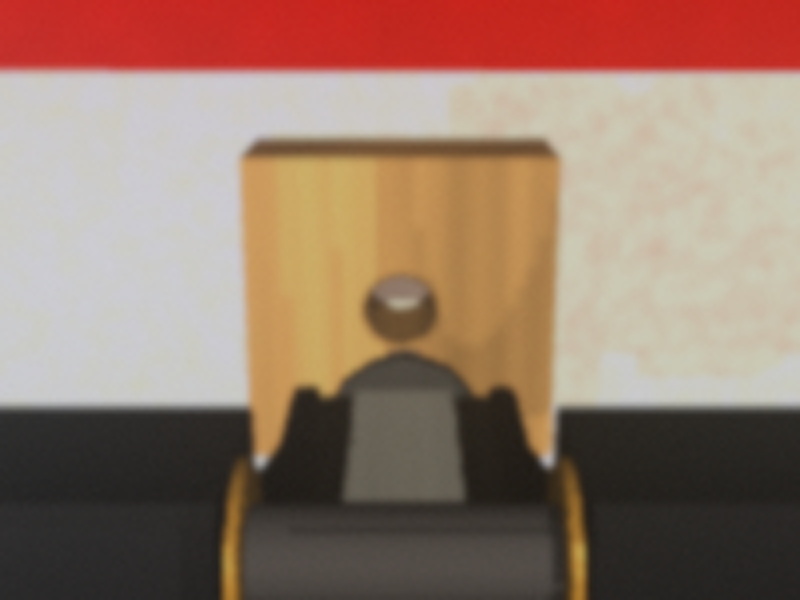

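>>> carry_out:
  commands:
    - {"tx": 0.0003, "ty": 0, "tz": 0.015, "rx": 0, "ry": 0, "rz": 0, "jaw": 0.1}
    - {"tx": 0.0003, "ty": 0, "tz": 0.03, "rx": 0, "ry": 0, "rz": 0, "jaw": 0.1}
    - {"tx": 0.0003, "ty": 0, "tz": 0.04, "rx": 0, "ry": 0, "rz": 0, "jaw": 0.1}
    - {"tx": 0.0003, "ty": 0, "tz": 0.046, "rx": 0, "ry": 0, "rz": 0, "jaw": 0.1}
    - {"tx": 0.0003, "ty": 0, "tz": 0.05, "rx": 0, "ry": 0, "rz": 0, "jaw": 0.1}
    - {"tx": 0.0003, "ty": 0, "tz": 0.054, "rx": 0, "ry": 0, "rz": 0, "jaw": 0.1}
    - {"tx": 0.0003, "ty": 0, "tz": 0.058, "rx": 0, "ry": 0, "rz": 0, "jaw": 0.1}

```text
time: 21.05
position: [0.4712, -0.2805, 0.0546]
tool_rot: [2.221, 2.221, 0.001]
ft_force: [0.4, 0.2, 0.4]
grip_width: 0.178
```

>>> carry_out:
  commands:
    - {"tx": 0, "ty": 0, "tz": 0.004, "rx": 0, "ry": 0, "rz": 0, "jaw": 0.1}
    - {"tx": 0, "ty": 0, "tz": 0.008, "rx": 0, "ry": 0, "rz": 0, "jaw": 0.1}
    - {"tx": 0, "ty": 0, "tz": 0.011, "rx": 0, "ry": 0, "rz": 0, "jaw": 0.1}
    - {"tx": 0, "ty": 0, "tz": 0.0125, "rx": 0, "ry": 0, "rz": 0, "jaw": 0.1}
    - {"tx": 0, "ty": 0, "tz": 0.0129, "rx": 0, "ry": 0, "rz": 0, "jaw": 0.1}
    - {"tx": 0, "ty": 0, "tz": 0.0129, "rx": 0, "ry": 0, "rz": 0, "jaw": 0.1}

```text
time: 21.8
position: [0.4708, -0.2803, 0.0422]
tool_rot: [-2.221, -2.221, -0.001]
ft_force: [-1.8, 1.1, 6.3]
grip_width: 0.181
```

>>> carry_out:
  commands:
    - {"tx": 0, "ty": 0, "tz": -0.0004, "rx": 0, "ry": 0, "rz": 0, "jaw": 0.5}
    - {"tx": 0, "ty": 0, "tz": -0.0004, "rx": 0, "ry": 0, "rz": 0, "jaw": 0.5}
    - {"tx": 0, "ty": 0, "tz": -0.0004, "rx": 0, "ry": 0, "rz": 0, "jaw": 0.5}
    - {"tx": 0, "ty": 0, "tz": -0.03, "rx": 0, "ry": 0, "rz": 0, "jaw": 0.5}
    - {"tx": 0, "ty": 0, "tz": -0.07, "rx": 0, "ry": 0, "rz": 0, "jaw": 0.5}
    - {"tx": 0, "ty": 0, "tz": -0.07, "rx": 0, "ry": 0, "rz": 0, "jaw": 0.5}

```text
time: 22.55
position: [0.473, -0.2817, 0.1145]
tool_rot: [2.218, 2.218, 0.005]
ft_force: [-0.5, -0.1, -0.2]
grip_width: 0.499
```

```bash
python3 - <<'E'
from h import *
c,s=snap("st2",(216,125,200,150),4)
print((proj(c,(.4711,-.2803,.03))+.5-[216,125])*4,(proj(c,(.4711,-.2803,.084))+.5-[216,125])*4)
E
```

```text
[ 0.47300978 -0.2816873   0.11454139] [2.21768631 2.21758369 0.00458488] [-0.49177365 -0.07227994 -0.15744535] 0.4991900326136461
[393.07129344 296.43816033] [392.08479806 380.21704804]
```

View pics/st2.png

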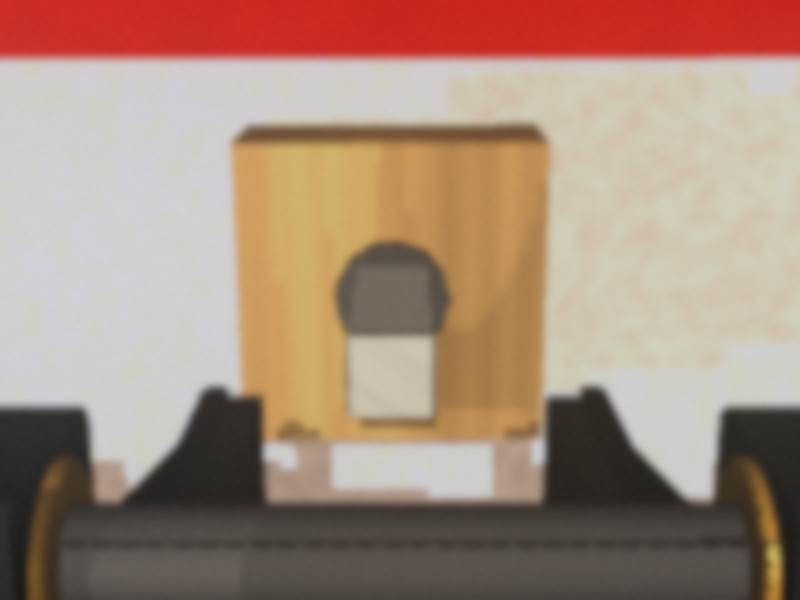

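Gauge home: its top is at about (391,376) in the crop and the collar sits flat on the stand. Now over to block 3.

>>> carry_out:
  commands:
    - {"tx": 0.2166, "ty": 0.0346, "tz": 0.01, "rx": 0, "ry": 0, "rz": 0.1136, "jaw": 0.6}
    - {"tx": 0.2166, "ty": 0.0346, "tz": 0.01, "rx": 0, "ry": 0, "rz": 0.1136, "jaw": 0.6}
    - {"tx": 0.2166, "ty": 0.0346, "tz": 0.01, "rx": 0, "ry": 0, "rz": 0.1136, "jaw": 0.6}
    - {"tx": 0.2166, "ty": 0.0346, "tz": 0.01, "rx": 0, "ry": 0, "rz": 0.1136, "jaw": 0.6}
    - {"tx": 0.2166, "ty": 0.0346, "tz": 0.01, "rx": 0, "ry": 0, "rz": 0.1136, "jaw": 0.6}
    - {"tx": 0.2166, "ty": 0.0346, "tz": 0.01, "rx": 0, "ry": 0, "rz": 0.1136, "jaw": 0.6}
    - {"tx": 0.2166, "ty": 0.0346, "tz": 0.01, "rx": 0, "ry": 0, "rz": 0.1136, "jaw": 0.6}
    - {"tx": 0.2166, "ty": 0.0346, "tz": 0.01, "rx": 0, "ry": 0, "rz": 0.1136, "jaw": 0.6}
    - {"tx": 0.2166, "ty": 0.0346, "tz": 0.01, "rx": 0, "ry": 0, "rz": 0.1136, "jaw": 0.6}

```text
time: 23.72
position: [0.5055, -0.0645, 0.1017]
tool_rot: [2.345, 2.09, 0.0]
ft_force: [0.5, -1.1, 0.1]
grip_width: 0.6
```

```bash
python3 - <<'E'
from h import *
c,s=snap("p3",(216,125,200,150),4)
print((proj(c,(.5054,-.0637,.038))+.5-[216,125])*4)
E
```

```text
[ 0.50545762 -0.06445547  0.10168506] [2.34514756e+00 2.09034429e+00 1.74728990e-04] [ 0.49734213 -1.1424798   0.1347763 ] 0.5996007410817386
[403.26031835 327.87335878]
```

View pics/p3.png

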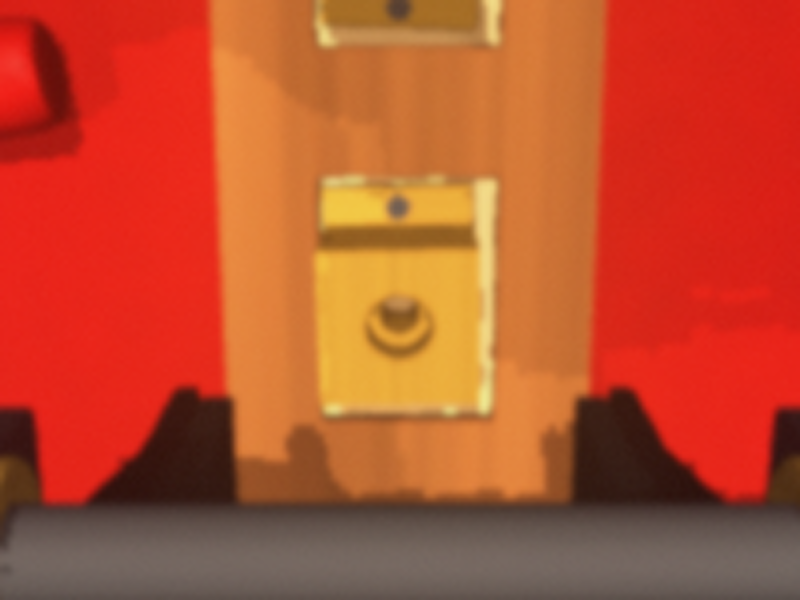

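>>> carry_out:
  commands:
    - {"tx": 0.0005, "ty": -0.001, "tz": 0.03, "rx": 0, "ry": 0, "rz": 0, "jaw": 0.6}
    - {"tx": 0.0005, "ty": -0.001, "tz": 0.06, "rx": 0, "ry": 0, "rz": 0, "jaw": 0.6}
    - {"tx": 0.0005, "ty": -0.001, "tz": 0.078, "rx": 0, "ry": 0, "rz": 0, "jaw": 0.6}
    - {"tx": 0.0005, "ty": -0.001, "tz": 0.082, "rx": 0, "ry": 0, "rz": 0, "jaw": 0.6}
    - {"tx": 0.0005, "ty": -0.001, "tz": 0.082, "rx": 0, "ry": 0, "rz": 0, "jaw": 0.3}
    - {"tx": 0.0005, "ty": -0.001, "tz": 0.082, "rx": 0, "ry": 0, "rz": 0, "jaw": 0.3}
    - {"tx": 0.0005, "ty": -0.001, "tz": 0.082, "rx": 0, "ry": 0, "rz": 0, "jaw": 0.3}
    - {"tx": 0.0005, "ty": -0.001, "tz": 0.082, "rx": 0, "ry": 0, "rz": 0, "jaw": 0.3}
    - {"tx": 0.0005, "ty": -0.001, "tz": 0.082, "rx": 0, "ry": 0, "rz": 0, "jaw": 0.3}
  grip_force: 30

```text
time: 24.9
position: [0.5053, -0.0631, 0.0205]
tool_rot: [2.343, 2.091, 0.002]
ft_force: [-0.9, 0.2, 6.5]
grip_width: 0.388
```

>>> carry_out:
  commands:
    - {"tx": 0, "ty": 0, "tz": -0.01, "rx": 0, "ry": 0, "rz": 0, "jaw": 0.3}
    - {"tx": 0, "ty": 0, "tz": -0.05, "rx": 0, "ry": 0, "rz": 0, "jaw": 0.3}
    - {"tx": 0, "ty": 0, "tz": -0.1, "rx": 0, "ry": 0, "rz": 0, "jaw": 0.3}
    - {"tx": 0, "ty": 0, "tz": -0.1, "rx": 0, "ry": 0, "rz": 0, "jaw": 0.3}

```text
time: 25.4
position: [0.5075, -0.0635, 0.1236]
tool_rot: [2.341, 2.089, 0.011]
ft_force: [-0.1, 0.5, -2.1]
grip_width: 0.392
```

```bash
python3 - <<'E'
from h import *
from scipy.spatial.transform import Rotation as Ro
c,s=snap("l3",(116,75,400,300),2)
T=Ro.from_rotvec(s["tool_rot"]).as_matrix()
print(T.T@(np.array([.4417,.332,.12])-s["position"]), np.degrees(np.arctan2(T[1,1],T[0,1])))
E
```

```text
[ 0.5075385  -0.06346767  0.12358586] [2.34088263 2.08874147 0.01077783] [-0.05248777  0.45308012 -2.11505057] 0.39171765614271803
[ 0.38543403 -0.11031707  0.00360442] -6.516206507074535
```

View pics/l3.png

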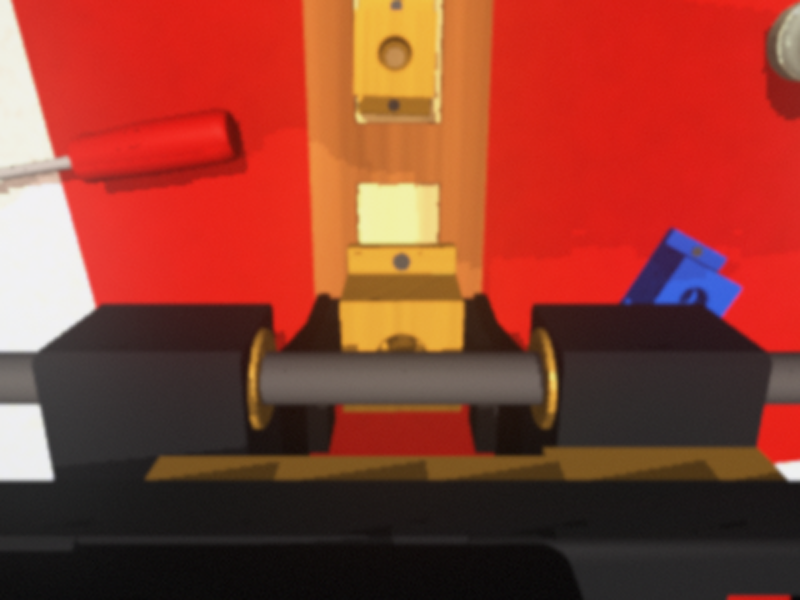

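The block is held upright. Next I'll move it over the tray.

>>> carry_out:
  commands:
    - {"tx": 0.385, "ty": -0.11, "tz": 0, "rx": 0, "ry": 0, "rz": 0.113, "jaw": 0.3}
    - {"tx": 0.385, "ty": -0.11, "tz": 0, "rx": 0, "ry": 0, "rz": 0.113, "jaw": 0.3}
    - {"tx": 0.385, "ty": -0.11, "tz": 0, "rx": 0, "ry": 0, "rz": 0.113, "jaw": 0.3}
    - {"tx": 0.385, "ty": -0.11, "tz": 0, "rx": 0, "ry": 0, "rz": 0.113, "jaw": 0.3}
    - {"tx": 0.385, "ty": -0.11, "tz": 0, "rx": 0, "ry": 0, "rz": 0.113, "jaw": 0.3}
    - {"tx": 0.385, "ty": -0.11, "tz": 0, "rx": 0, "ry": 0, "rz": 0.113, "jaw": 0.3}
    - {"tx": 0.385, "ty": -0.11, "tz": 0, "rx": 0, "ry": 0, "rz": 0.113, "jaw": 0.3}
    - {"tx": 0.385, "ty": -0.11, "tz": 0, "rx": 0, "ry": 0, "rz": 0.113, "jaw": 0.3}
    - {"tx": 0.385, "ty": -0.11, "tz": 0, "rx": 0, "ry": 0, "rz": 0.113, "jaw": 0.3}
    - {"tx": 0.385, "ty": -0.11, "tz": 0, "rx": 0, "ry": 0, "rz": 0.113, "jaw": 0.3}
    - {"tx": 0.385, "ty": -0.11, "tz": 0, "rx": 0, "ry": 0, "rz": 0.113, "jaw": 0.3}

```text
time: 26.82
position: [0.4394, 0.3306, 0.1198]
tool_rot: [-2.46, -1.953, -0.0]
ft_force: [0.5, 0.7, -2.1]
grip_width: 0.385
```

```bash
python3 - <<'E'
from h import *
c,s=snap("t1",(116,75,400,300),2)
for X in ((.512,.378,.022),(.489,.258,.022),(.372,.286,.022),(.397,.404,.022),(.4417,.332,.004)): print((proj(c,X)+.5-[116,75])*2)
E
```

```text
[0.43944424 0.33055596 0.11976254] [-2.46042402e+00 -1.95342938e+00 -1.58533495e-04] [ 0.45340067  0.73335612 -2.12083346] 0.38472645165601327
[535.94498167 108.70321599]
[530.48484235 356.94880477]
[291.94751273 355.81237748]
[272.46593675 110.62313741]
[405.80107952 230.38049737]
```

View pics/t1.png

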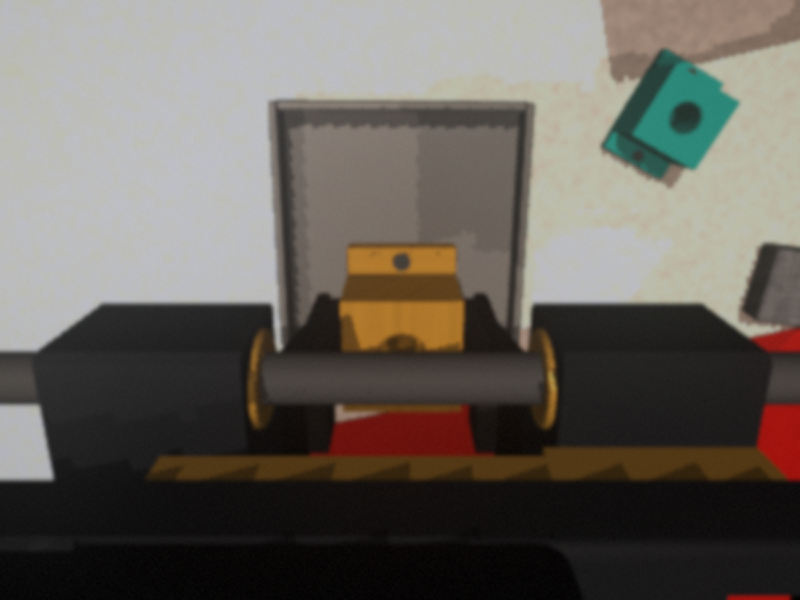

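>>> carry_out:
  commands:
    - {"tx": 0.003, "ty": 0.001, "tz": 0.03, "rx": 0, "ry": 0, "rz": 0, "jaw": 0.3}
    - {"tx": 0.003, "ty": 0.001, "tz": 0.06, "rx": 0, "ry": 0, "rz": 0, "jaw": 0.3}
    - {"tx": 0.003, "ty": 0.001, "tz": 0.08, "rx": 0, "ry": 0, "rz": 0, "jaw": 0.3}
    - {"tx": 0.003, "ty": 0.001, "tz": 0.09, "rx": 0, "ry": 0, "rz": 0, "jaw": 0.3}
    - {"tx": 0.003, "ty": 0.001, "tz": 0.095, "rx": 0, "ry": 0, "rz": 0, "jaw": 0.3}
    - {"tx": 0.003, "ty": 0.001, "tz": 0.098, "rx": 0, "ry": 0, "rz": 0, "jaw": 0.3}
    - {"tx": 0.003, "ty": 0.001, "tz": 0.1, "rx": 0, "ry": 0, "rz": 0, "jaw": 0.3}
    - {"tx": 0.003, "ty": 0.001, "tz": 0.102, "rx": 0, "ry": 0, "rz": 0, "jaw": 0.3}
    - {"tx": 0.003, "ty": 0.001, "tz": 0.103, "rx": 0, "ry": 0, "rz": 0, "jaw": 0.3}

```text
time: 28.0
position: [0.4407, 0.3346, 0.0168]
tool_rot: [-2.458, -1.956, -0.001]
ft_force: [-0.2, 1.3, -1.5]
grip_width: 0.391
```

>>> carry_out:
  commands:
    - {"tx": 0, "ty": 0, "tz": 0.0007, "rx": 0, "ry": 0, "rz": 0, "jaw": 0.3}
    - {"tx": 0, "ty": 0, "tz": 0.0014, "rx": 0, "ry": 0, "rz": 0, "jaw": 0.3}
    - {"tx": 0, "ty": 0, "tz": 0.002, "rx": 0, "ry": 0, "rz": 0, "jaw": 0.3}
    - {"tx": 0, "ty": 0, "tz": 0.002, "rx": 0, "ry": 0, "rz": 0, "jaw": 0.3}

```text
time: 28.5
position: [0.4406, 0.3345, 0.0147]
tool_rot: [2.458, 1.956, 0.0]
ft_force: [0.6, 0.7, -2.0]
grip_width: 0.39
```

>>> carry_out:
  commands:
    - {"tx": 0, "ty": 0, "tz": 0.0004, "rx": 0, "ry": 0, "rz": 0, "jaw": 0.3}
    - {"tx": 0, "ty": 0, "tz": 0.0008, "rx": 0, "ry": 0, "rz": 0, "jaw": 0.3}
    - {"tx": 0, "ty": 0, "tz": 0.0008, "rx": 0, "ry": 0, "rz": 0, "jaw": 0.3}

```text
time: 28.88
position: [0.4406, 0.3345, 0.0145]
tool_rot: [-2.458, -1.956, 0.0]
ft_force: [-2.4, -2.0, 4.5]
grip_width: 0.383
```

>>> carry_out:
  commands:
    - {"tx": 0, "ty": 0, "tz": -0.0004, "rx": 0, "ry": 0, "rz": 0, "jaw": 0.55}
    - {"tx": 0, "ty": 0, "tz": -0.0004, "rx": 0, "ry": 0, "rz": 0, "jaw": 0.55}
    - {"tx": 0, "ty": 0, "tz": -0.0004, "rx": 0, "ry": 0, "rz": 0, "jaw": 0.55}
    - {"tx": 0, "ty": 0, "tz": -0.03, "rx": 0, "ry": 0, "rz": 0, "jaw": 0.55}
    - {"tx": 0, "ty": 0, "tz": -0.08, "rx": 0, "ry": 0, "rz": 0, "jaw": 0.55}
    - {"tx": 0, "ty": 0, "tz": -0.12, "rx": 0, "ry": 0, "rz": 0, "jaw": 0.55}
    - {"tx": 0, "ty": 0, "tz": -0.16, "rx": 0, "ry": 0, "rz": 0, "jaw": 0.55}
    - {"tx": 0, "ty": 0, "tz": -0.16, "rx": 0, "ry": 0, "rz": 0, "jaw": 0.55}
    - {"tx": 0, "ty": 0, "tz": -0.16, "rx": 0, "ry": 0, "rz": 0, "jaw": 0.55}

```text
time: 30.0
position: [0.4402, 0.3343, 0.1733]
tool_rot: [-2.458, -1.956, 0.001]
ft_force: [0.4, 0.6, -0.3]
grip_width: 0.552
```

```bash
python3 - <<'E'
from h import *
c,s=snap("t2",(116,75,400,300),2)
t=camera_info("top");im=get_image("top")[:,:,::-1]
cv2.imwrite("pics/top2.png",im)
im=get_image("scene")[:,:,::-1]
cv2.imwrite("pics/scene2.png",cv2.resize(np.ascontiguousarray(im[120:320,170:490]),None,fx=2.5,fy=2.5,interpolation=cv2.INTER_CUBIC))
E
```

```text
[0.4402293  0.33428153 0.17326815] [-2.45825978e+00 -1.95604554e+00  1.01591686e-03] [ 0.38066893  0.64136475 -0.2734824 ] 0.5522664987451836
```

View pics/t2.png

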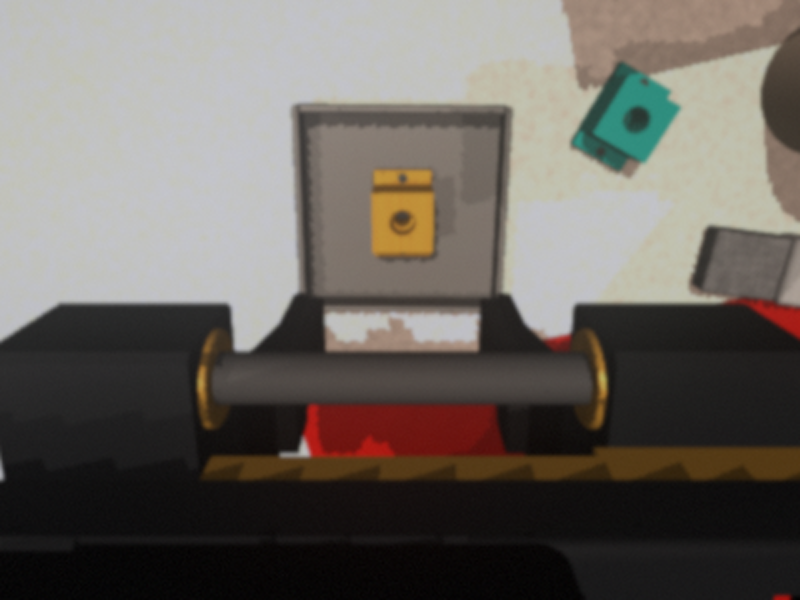

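View pics/top2.png

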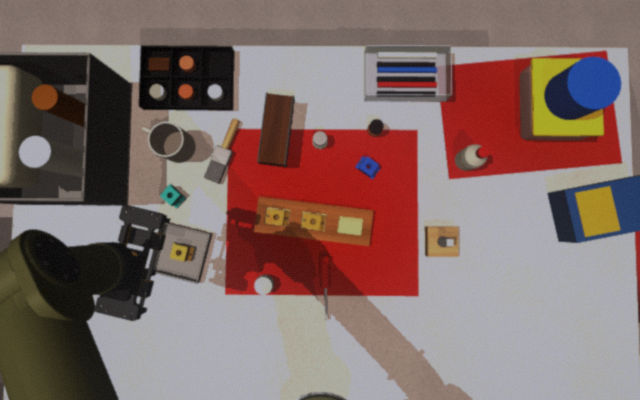

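View pics/scene2.png

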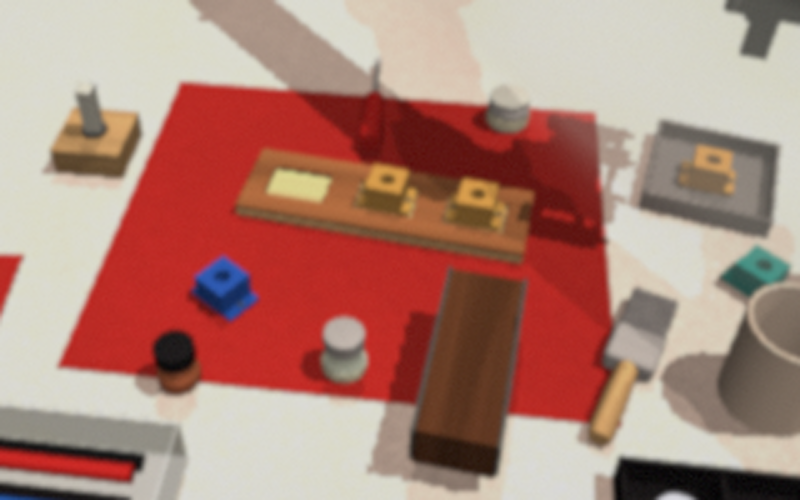

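The wrist crop shows the bad block upright near the middle of the tray, at (402,215). The top and scene views show both good blocks in bays 1 and 2, the gauge upright in its stand, and the other things where they were. Handing in.

```bash
python3 -c "
from bench import ctrl
print(ctrl.close_job())"
```

```text
the job is handed in; nothing more can be done
None
```

The job is done and handed in at about 30 s of the 72 s allowed. The hand-in reports no verdict, so the checks below are my own.

- **Left and middle blocks:** the gauge went fully home in both. The collar sat down at TCP z 0.0502 m, with about 8 N on the left block and 6 N on the middle one.
- **Right block:** this is the bad one. The pin stopped about 10 mm in, pressed with about 9 N.
- **Gauge:** it's back home in its stand. The TCP height matched the original pick-up height, and the picture shows the collar flat on the stand.
- **Reject:** the right block was lowered onto the tray floor with about 5 N and released. It stands upright near the tray's middle.

The last pictures show both good blocks still in their bays, the bystanders and look-alikes where they were, and the gripper clear of everything. The top and wrist cameras disagreed by about 1–2 mm (up to 4 mm at the tray's far edge). I used the wrist view for the fits. No check failed.

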